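# Pack a parts tote in two layers

### The job

Finish packing the grey tote in layers. One long box already lies in it: lay the matching one from the bench flat on its floor beside it, then put the hardboard divider flat on top of both with its rib up, then stand the short box and the round lidded tub upright on the divider, one on each side of the rib. Set everything down gently rather than dropping it, and leave everything else on the bench where it stands.

Things in the scene. Friction and masses are not known exactly. Their poses are not given: they have to be found in the camera images.
- tote_floor (a point): open grey plastic tote, fixed to the bench while you pack; point at the centre of its inner floor, 5 mm above the bench; inside 240 mm (along its x) by 150 mm (y) by 80 mm deep, walls 5 mm with an outward rim, outside over the rim 266 x 176 x 85 mm high
- long_box_a_mid (a point): long sealed cardboard box, 130 x 56 x 45 mm high, about 0.4 kg, one of two alike; point at its centre, 22.5 mm above its underside; x along its length, y across the 56 mm, z up; starts out on the bench
- long_box_b_mid (a point): long sealed cardboard box, 130 x 56 x 45 mm high, about 0.4 kg, one of two alike; point at its centre, 22.5 mm above its underside; x along its length, y across the 56 mm, z up; starts out lying on the tote's floor across the tote, at the +x end of it, about 50 mm from the tote's centre
- divider_rib (a point): dark brown hardboard divider plate 224 (x) x 134 (y) x 5 mm, lying flat, with an upright pale wooden grip rib across its middle: rib 12 mm thick (x), 80 mm long (y), rising 34 mm above the plate; about 0.25 kg; point at the middle of the rib, 22 mm above the plate's underside and 17 mm below the rib's top; z up
- short_box_mid (a point): short sealed cardboard box 80 (x) x 60 (y) x 40 mm high, about 0.14 kg, the smallest carton on the bench; point at its centre, 20 mm above its underside; z up
- tub_mid (a point): low round white tub with its lid on, 64 mm across the lid, 40 mm high, about 0.14 kg; point at its centre, 20 mm above its underside; z up
- spray: bystander: upright spray can 46 mm across, 130 mm high, among the things to pack; origin under its centre
- tape: bystander: roll of packing tape lying flat, 100 mm across, 48 mm high; origin under its centre
- cube_box_mid (a point): bystander: cube-shaped cardboard box, 85 mm sides, among the things to pack; point at its centre
- film: bystander: upright roll of stretch film, 84 mm across, 150 mm high; origin under its centre
- mug: bystander: white mug, 80 mm across and 85 mm high, handle at its y side; origin under its centre
- big_box_mid (a point): bystander: large cardboard box 100 (x) x 150 (y) x 70 mm high; point at its centre
- scanner_mid (a point): bystander: black hand-held scanner lying on the bench near the robot, about 45 (x) x 170 (y) x 30 mm; point at its middle, 15 mm up
- long_box_a: the same thing as its centre point above; origin under its centre, on its underside
- long_box_b: the same thing as its centre point above; origin under its centre, on its underside
- divider: the same thing as its rib point above; origin under its centre, on its underside
- short_box: the same thing as its centre point above; origin under its centre, on its underside
- tub: the same thing as its centre point above; origin under its centre, on its underside
Mind the look-alikes: they are no part of the job. What is shaped like the long_box_a but turquoise is not meant.

How it is judged:
By the outcome, as a careful person would: the job done as asked, in the order asked, and still so for the second after the job is handed in, with the robot touching nothing.
It also fails if it takes over 72 s, if anything falls off the work surface, if the arm or the gripper's body presses on something with over 40 N, if the wrist force passes 120 N, or if a joint passes its speed limit or range.

### The arm

A 6-joint arm with a two-finger parallel gripper is mounted at the origin on the work surface. World frame = base frame: x ahead of the robot, y to its left, z up, the work surface at z = 0. Lengths are in mm, angles in rad, forces in N, time in s.
With the tool pointing down it reaches from about 275 to 750 mm from the base axis. Payload 10.2 kg.
Tool frame: the origin (TCP) lies between the finger pads; the fingertips stand 8 mm ahead of it and the grasp point (between the pads) lies 11 mm behind it; z points along the fingers, x is the direction in which the jaws open and shut, and the axes are right-handed (so a half turn about z gives the same grasp; the last joint's range is limited). The gripper opens to 85 mm and grips with 20 to 120 N. Pads are 22 mm wide; open, the fingers measure 114 mm over their backs; the gripper's body (76 mm by 85 mm) begins 54 mm behind the grasp point. The pads swing forward as they close: fully open they stand 13 mm farther back than shut.
Start: joints at [1.089, 0.313, 1.498, -0, 1.331, -0.223], TCP at [134.371, 507.519, 239.294] pointing down, gripper open.
Joint ranges: [-2.94, 2.94], [-0.97, 2.17], [0.19, 2.56], [-1.23, 4.37], [0.02, 3.11], [-2.88, 2.88]. Speed limits (rad/s): [2.39, 2.39, 3.01, 3.14, 3.14, 3.14].

### API

Orientations are given as a unit quaternion [w, x, y, z].
In Python, from rig import sense, eyes, ctrl gives the robot as it stands.
- The arm moves only by the tool move_arm, never from a script. Its argument "rows" is a list that holds one entry, the list of rows, each a list of 5 numbers: the shift along the tool's x, y, z in mm, then the turn about the tool's z in units of 6 degrees (1.0 is 6 degrees), then the gripper command: -1 is shut, 1 is fully open, values between are in proportion. In form: [[[dx, dy, dz, roll, jaw], ...]]. A call has 1 to 12 rows; each row is the pose to reach, as a shift and turn from the pose measured when the call began, along the tool's axes at that moment; what a row does not reach only later rows make up. A row lasts 1/8 s, in which the tool goes at most 62.5 mm and 10.7 degrees, less where a joint would pass 70% of its speed; a pose out of reach is approached as far as the arm can. A call with a gripper value outside its range is refused whole. The fingers move at their own pace and stop on an object; "squeeze" is the grip in N (left out, the last holds). Time passes only in rows, so rows that repeat a pose let the fingers close. It gives the time, the measured TCP pose, the force and the opening at its end, in the units of the state.
- sense(): the state, without advancing time (a new reading comes with each control period).
- eyes.capture(name): name is "scene" or "top" or "wrist"; returns a dict with "color" (480x640x3 uint8, blue, green, red), "vertical_fov" (degrees; the focal length in pixels is half the picture's height over the tangent of half this angle, whatever the lens; pixels are square), "cx", "cy" (the principal point, pixels), "k1" (the pictures are not rectified: a ray, as slopes to the right and down, at radius r is drawn at 1 + k1 r^2 times it, then the intrinsics apply), "xyz" and "attitude" of the camera in the world. Camera axes: x right, y down, z forward; pixel columns grow to the right and rows downward; lengths in mm; the calibration is good to about 2 mm. A picture is of the moment at which its call begins. There is no depth.
- ctrl.finish_job(): hands the job in, once; it reports no verdict.
The state is a dict: "time_s": time; "joints": joint angles; "dq": joint speeds; "tau": joint torques, N m; "eef_pos": TCP position; "ee_rot": TCP orientation; "force": force on the tool from outside, world axes, zero at the start; "wrist_torque": the same for the moment, N m; "grip_width": opening from 0.0 (shut) to 1.0 (fully open).
Only numpy, scipy, OpenCV 4.12 (cv2) and the standard library are available. Lean on these libraries where they do the work, as an engineer would, in place of code of your own. Each camera call takes 0.05 s, during which the arm holds its last target. There are 200 camera calls.

## Working session

There is one attempt and no reset: what is moved stays moved. The work goes in short steps, Python scripts to look and compute and a tool call to move; the robot and the scene stay as the last step left them, time stands still between calls to the robot, and variables do not carry over. Pictures are saved under pics/ and viewed, about 8 in all and at most 12, crops included, and the job is handed in when it is done.

Besides the shell and the picture viewer there is one more tool, called as name(argument=value, ...), one argument or row to a line, values as JSON. move_arm: Moves the arm, as the interface text tells. Its arguments: {"type":"object","properties":{"rows":{"type":"array","items":{"type":"array","items":{"type":"array","items":{"type":"number"}}}},"squeeze":{"type":"number"}},"required":["rows"]}

```bash
mkdir -p pics; python3 - <<'E'
from rig import sense, eyes
import cv2
s=sense(); print(s)
for n in("top","scene"):
    c=eyes.capture(n); cv2.imwrite(f"pics/{n}0.png",c["color"]); print(n,{k:v for k,v in c.items() if k!="color"})
E
```

```text
{'time_s': 0.0, 'joints': array([ 1.08855787e+00,  3.13451740e-01,  1.49845107e+00,  1.08772711e-05,
        1.33101126e+00, -2.23373049e-01]), 'dq': array([-0.00030127,  0.00091753,  0.00043672,  0.00054686, -0.00035059,
       -0.00113644]), 'tau': array([ 7.12545698e-04, -4.12268579e+01, -2.59742385e+01, -1.27720778e-04,
        4.14270413e-03, -1.78933544e-05]), 'eef_pos': array([134.26619516, 507.27784725, 238.72891882]), 'ee_rot': array([ 2.72191228e-04,  7.92460058e-01,  6.09923454e-01, -6.02061434e-04]), 'force': array([ 0.09574247,  1.03186282, -0.22185284]), 'wrist_torque': array([-0.01066931,  0.00763156,  0.00983973]), 'grip_width': 1.000226434673965}
top {'vertical_fov': 42.401969322381994, 'cx': 313.9612372305494, 'cy': 244.16761106076754, 'k1': -0.15706675828371694, 'xyz': array([ 434.95914127,   11.61863554, 2077.89339553]), 'attitude': array([ 0.02390091, -0.69936258,  0.71404692, -0.02139464])}
scene {'vertical_fov': 57.414116107230754, 'cx': 320.2414567095221, 'cy': 238.59202708895842, 'k1': -0.04356962308839831, 'xyz': array([1240.02392598,  243.76085692,  947.02154591]), 'attitude': array([-0.18927317,  0.53803384,  0.77849383, -0.26199737])}
```

View pics/top0.png

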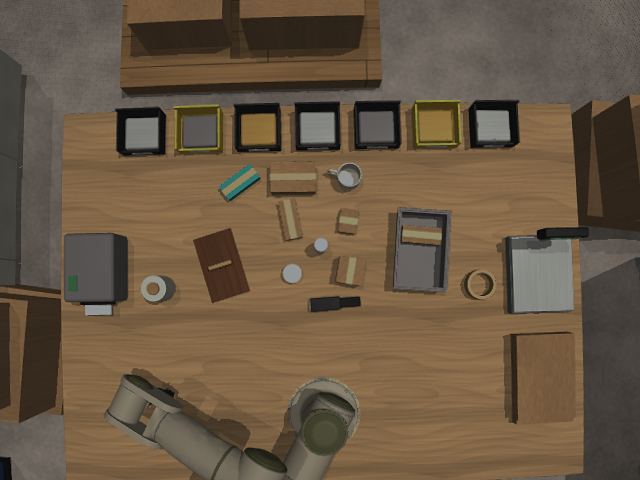

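View pics/scene0.png

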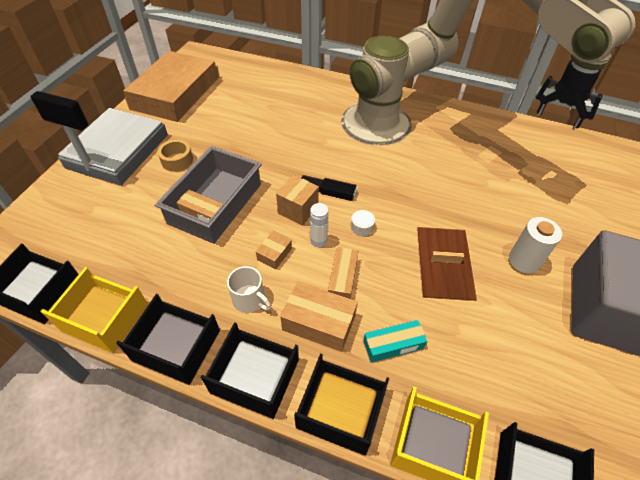

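Candidates (top image): plain long box (290,219) is long_box_a. Its look-alikes are turquoise (239,183), big box (292,178), and box b already in the tote (422,235). Short box is the small carton (348,221), not the cube (350,271). Tub is (292,273), not the mug (348,175) or spray (321,245). Divider is at (221,265).

```bash
cat > h.py <<'E'
import numpy as np, cv2
from rig import sense, eyes, ctrl
from scipy.spatial.transform import Rotation as R
def rot(q): return R.from_quat(q,scalar_first=True)
def K(c):
    f=c["color"].shape[0]/2/np.tan(np.radians(c["vertical_fov"])/2)
    return np.array([[f,0,c["cx"]],[0,f,c["cy"]],[0,0,1.]]),np.array([c["k1"],0,0,0,0])
def plane(c,px,z):
    k,d=K(c); u=cv2.undistortPoints(np.float64(px).reshape(-1,1,2),k,d)[:,0]
    r=rot(c["attitude"]).apply(np.c_[u,np.ones(len(u))]); o=np.array(c["xyz"])
    return o+r*((z-o[2])/r[:,2])[:,None]
def proj(c,P):
    k,d=K(c); Rm=rot(c["attitude"]).as_matrix().T
    return cv2.projectPoints(np.float64(P).reshape(-1,3),cv2.Rodrigues(Rm)[0],-Rm@c["xyz"],k,d)[0][:,0]
def tool(p,yaw=None):
    """shift in tool axes to world TCP p; roll units to bring jaw axis to yaw (deg, mod 180)"""
    s=sense(); q=rot(s["ee_rot"]); sh=q.inv().apply(np.array(p)-s["eef_pos"])
    x=q.apply([1,0,0]); cur=np.degrees(np.arctan2(x[1],x[0]))
    out=[np.round(sh,1).tolist(),'jawyaw',round(cur,1)]
    if yaw is not None: d=(yaw-cur+90)%180-90; out+=['roll',round(-d/6,2),'alt',round(-(d-np.sign(d)*180)/6,2),'j6',round(s["joints"][5],2)]
    return out
E
python3 - <<'E'
from h import *
c=eyes.capture("top"); im=c["color"]
cv2.imwrite("pics/crop.png",cv2.resize(im[195:305,190:460],None,fx=2.96,fy=2.96,interpolation=cv2.INTER_CUBIC))
for n,p,z in [("A",(290,219),45),("short",(348,221),40),("tub",(292,273),40),("rib",(220,265),39),("tote",(422,250),85),("B",(422,235),50)]: print(n,plane(c,p,z).round(0))
w=eyes.capture("wrist"); cv2.imwrite("pics/w0.png",w["color"]); s=sense()
q=rot(s["ee_rot"]); print(w["vertical_fov"],q.inv().apply(w["xyz"]-s["eef_pos"]),(q.inv()*rot(w["attitude"])).as_matrix().round(3))
E
```

```text
A [[650.  95.  45.]]
short [[640. -97.  40.]]
tub [[472.  92.  40.]]
rib [[503. 330.  39.]]
tote [[ 537. -332.   85.]]
B [[ 588. -340.   50.]]
67.56430610061372 [ 6.30657820e-02 -8.20923888e+01 -1.33979044e+02] [[ 1.     0.    -0.   ]
 [-0.     0.947  0.321]
 [ 0.    -0.321  0.947]]
```

View pics/crop.png

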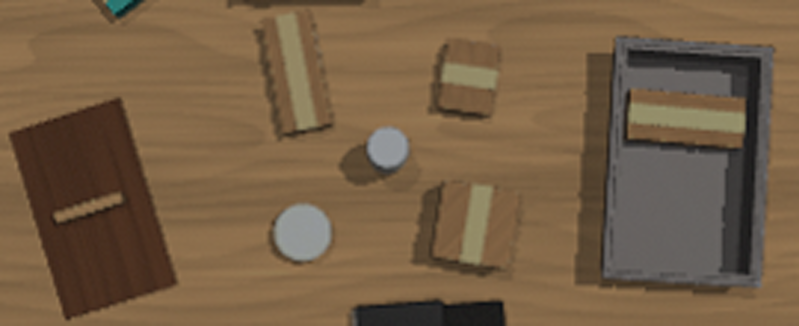

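Crop confirms: long_box_a (tan, pale tape) at crop (295,72), turquoise one apart at top-left; short box (470,78), cube (476,225), tub (302,232), tote empty except box b.

```bash
python3 - <<'E'
from h import *
print(tool([645,95,200],97))
c=eyes.capture("top")
def o(x,y): return (190+x/2.96,195+y/2.96)
A=plane(c,[o(291,13),o(304,131)],45); print("A ends",A.round(1),A.mean(0))
B=plane(c,[o(629,108),o(745,122)],50); print("B ends",B.round(1),B.mean(0))
T=plane(c,[o(618,38),o(773,45),o(760,287),o(604,279)],85); print("tote rim",T.round(1),T.mean(0))
print("rib",plane(c,[o(55,214),o(122,198)],39))
D=plane(c,[o(12,133),o(121,99),o(177,282),o(68,318)],5);print("div",D,D.mean(0))
print("tub",plane(c,[o(303,232)],40))
E
```

```text
[[-268.0, 599.2, 39.1], 'jawyaw', np.float64(75.2), 'roll', np.float64(-3.64), 'alt', np.float64(26.36), 'j6', np.float64(-0.22)]
A ends [[715.8  99.3  45. ]
 [583.1  87.2  45. ]] [649.46155741  93.26462444  45.        ]
B ends [[ 600.9 -275.3   50. ]
 [ 582.6 -405.3   50. ]] [ 591.77821631 -340.32046455   50.        ]
tote rim [[ 675.4 -260.6   85. ]
 [ 664.6 -432.5   85. ]
 [ 399.  -409.    85. ]
 [ 411.9 -237.6   85. ]] [ 537.71716351 -334.95045916   85.        ]
rib [[496.37699731 368.08258527  39.        ]
 [512.8252019  292.34585658  39.        ]]
div [[590.84574074 422.69610466   5.        ]
 [627.03218322 296.80535234   5.        ]
 [417.72886852 235.77552451   5.        ]
 [379.08810197 360.70487459   5.        ]] [503.67372361 328.99546402   5.        ]
tub [[470.8968219   90.58115892  40.        ]]
```

move_arm(
  rows=[
    [[-60,133,5,-0.8,1],[-120,266,15,-1.6,1],[-180,400,25,-2.5,1],[-240,540,39,-3.64,1],[-268,599,39,-3.64,1],[-268,599,39,-3.64,1],[-268,599,39,-3.64,1],[-268,599,39,-3.64,1],[-268,599,39,-3.64,1],[-268,599,39,-3.64,1],[-268,599,39,-3.64,1],[-268,599,39,-3.64,1]],
  ],
)

```text
time_s: 1.75
eef_pos: [645.6, 93.3, 198.8]
ee_rot: [-0.0, 0.663, 0.748, -0.001]
force: [-0.2, -0.2, 0.6]
grip_width: 0.996
```

```bash
python3 - <<'E'
from h import *
w=eyes.capture("wrist"); im=w["color"].copy()
s=sense(); print(s["time_s"],s["eef_pos"],tool([649,93,40],97))
# predicted box-A top rectangle from top view
C=np.array([649.5,93.3]);y=np.radians(5.5)
def rect(C,y,a,b,z):
    u=np.array([np.cos(y),np.sin(y)]);v=np.array([-u[1],u[0]])
    return np.array([[*(C+i*a/2*u+j*b/2*v),z] for i,j in[(1,1),(1,-1),(-1,-1),(-1,1)]])
cv2.polylines(im,[proj(w,rect(C,y,130,56,45)).astype(int)],True,(0,0,255),1)
cv2.imwrite("pics/w1.png",im)
E
```

```text
1.8 [644.81983724  94.58913698 199.38077393] [[-2.1, 4.2, 159.4], 'jawyaw', np.float64(97.0), 'roll', np.float64(-0.01), 'alt', np.float64(29.99), 'j6', np.float64(-1.73)]
```

View pics/w1.png

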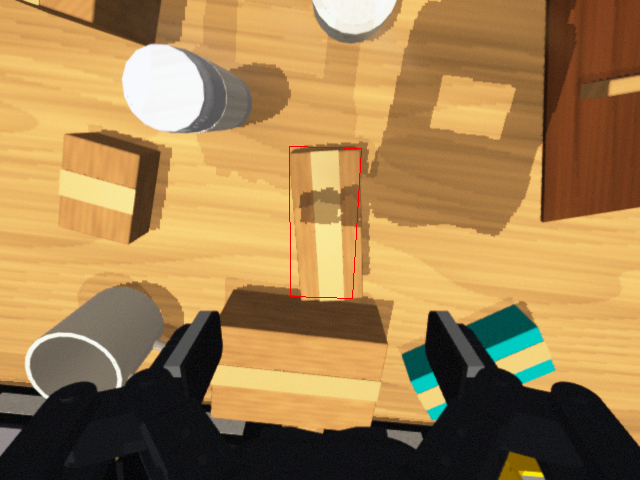

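```bash
python3 - <<'E'
from h import *
w=eyes.capture("wrist")
P=plane(w,[(290,150),(361,148),(353,298),(303,300)],45); print(P.round(1),P.mean(0))
n,f=(P[0]+P[1])/2,(P[2]+P[3])/2; d=f-n; y=np.degrees(np.arctan2(d[1],d[0])); print(np.linalg.norm(d),y)
print(tool([*P.mean(0)[:2],20],y+90))
E
```

```text
[[589.   61.2  45. ]
 [580.8 116.1  45. ]
 [710.9 129.2  45. ]
 [718.3  84.9  45. ]] [649.75397495  97.85426397  45.        ]
130.93721883335832 8.049572297746801
[[1.8, 5.8, 179.8], 'jawyaw', np.float64(97.0), 'roll', np.float64(-0.17), 'alt', np.float64(29.83), 'j6', np.float64(-1.73)]
```

move_arm(
  rows=[
    [[1,4,50,-0.2,1],[2,6,100,-0.2,1],[2,6,145,-0.2,1],[2,6,170,-0.2,1],[2,6,179,-0.2,1],[2,6,179,-0.2,1],[2,6,179,-0.2,-1],[2,6,179,-0.2,-1],[2,6,179,-0.2,-1],[2,6,179,-0.2,-1],[2,6,179,-0.2,-1],[2,6,179,-0.2,-1]],
  ],
  squeeze=45,
)

```text
time_s: 3.35
eef_pos: [650.6, 98.1, 22.4]
ee_rot: [0.001, 0.655, 0.756, 0.0]
force: [-1.6, 0.2, 6.3]
grip_width: 0.647
```

move_arm(
  rows=[
    [[0,0,-10,0,-1],[0,0,-40,0,-1],[0,0,-90,0,-1],[0,0,-140,0,-1],[0,0,-180,0,-1],[0,0,-180,0,-1]],
  ],
)

```text
time_s: 4.1
eef_pos: [651.3, 98.2, 205.8]
ee_rot: [0.003, 0.655, 0.756, 0.002]
force: [0.0, -0.4, -6.5]
grip_width: 0.644
```

```bash
python3 - <<'E'
from h import *
s=sense(); print(s["time_s"],s["eef_pos"],s["force"],s["grip_width"])
cx=np.array([537,-334]); t=np.radians(-4.5)
print(tool([*(cx-50*np.array([np.cos(t),np.sin(t)])),200],-4.5))
E
```

```text
4.1 [651.26364319  98.15790285 205.80281685] [ 0.046587   -0.37004983 -6.47418148] 0.6436191203692341
[[-400.4, -223.7, 4.7], 'jawyaw', np.float64(98.2), 'roll', np.float64(-12.88), 'alt', np.float64(17.12), 'j6', np.float64(-1.74)]
```

move_arm(
  rows=[
    [[-36,-20,5,1.5,-1],[-76,-43,5,3.1,-1],[-116,-65,5,4.7,-1],[-156,-87,5,6.3,-1],[-196,-110,5,7.9,-1],[-236,-132,5,9.5,-1],[-276,-154,5,11.1,-1],[-320,-179,5,12.7,-1],[-360,-201,5,14.3,-1],[-385,-215,5,15.9,-1],[-400,-224,5,17.1,-1],[-400,-224,5,17.1,-1]],
  ],
)

```text
time_s: 5.6
eef_pos: [485.7, -330.1, 197.7]
ee_rot: [-0.001, 0.999, -0.039, 0.002]
force: [0.3, -0.9, -5.9]
grip_width: 0.649
```

```bash
python3 - <<'E'
from h import *
w=eyes.capture("wrist"); cv2.imwrite("pics/w2.png",w["color"])
s=sense(); print(s["time_s"],s["eef_pos"],s["force"],s["grip_width"],s["joints"])
E
```

```text
5.65 [ 486.2334212  -329.31685001  198.01969075] [ 0.0605058  -0.65906327 -4.77481402] 0.6484230735873804 [-0.79694006  0.48014325  1.36506966  0.00548669  1.29406683 -0.72317834]
```

View pics/w2.png

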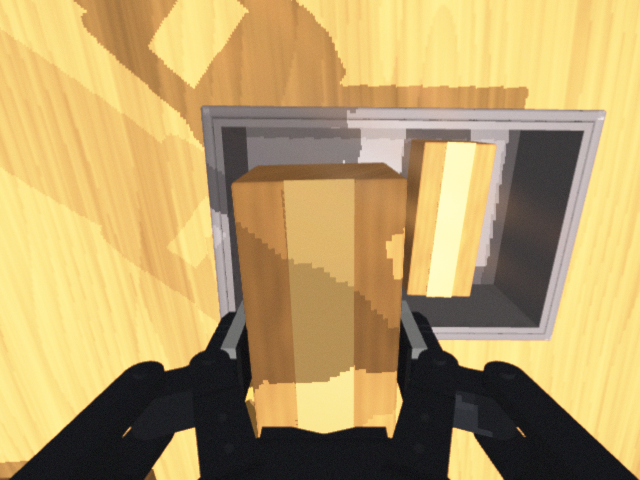

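```bash
python3 - <<'E'
from h import *
w=eyes.capture("wrist")
P=plane(w,[(203,107),(604,112),(551,339)],85);print("rim",P.round(1)); c=(P[0]+P[2])/2; print("centre",c, [np.degrees(np.arctan2(*(b-a)[1::-1])) for a,b in [(P[0],P[1]),(P[2],P[1])]], np.linalg.norm(P[1]-P[0]),np.linalg.norm(P[1]-P[2]))
B=plane(w,[(409,139),(496,143),(470,297),(408,295)],50);print("B",B.round(1),B.mean(0))
H=plane(w,[(233,182),(406,180)],221);print("held end",H.round(1))
u=np.array([np.cos(np.radians(-4.5)),np.sin(np.radians(-4.5))])
print(tool([*(c[:2]-48*u),28],-4.5))
E
```

```text
rim [[ 416.8 -233.4   85. ]
 [ 676.7 -255.9   85. ]
 [ 664.  -427.6   85. ]]
centre [ 540.39101659 -330.48072823   85.        ] [np.float64(-4.939040072363123), np.float64(85.74976717215971)] 260.91188100683627 172.16916588204822
B [[ 557.7 -265.7   50. ]
 [ 624.  -273.6   50. ]
 [ 611.3 -403.9   50. ]
 [ 556.9 -397.7   50. ]] [ 587.469655   -335.20744277   50.        ]
held end [[ 463.7 -263.2  221. ]
 [ 517.2 -266.7  221. ]]
[[4.8, -2.3, 170.5], 'jawyaw', np.float64(-4.3), 'roll', np.float64(0.04), 'alt', np.float64(-29.96), 'j6', np.float64(-0.72)]
```

move_arm(
  rows=[
    [[4,-1,50,0,-1],[4,-1,100,0,-1],[4,-1,135,0,-1],[4,-1,155,0,-1],[4,-1,163,0,-1],[4,-1,166,0,-1],[4,-1,168,0,-1],[4,-1,168,0,-1]],
  ],
)

```text
time_s: 6.7
eef_pos: [491.8, -328.1, 31.0]
ee_rot: [-0.001, 0.999, -0.037, 0.003]
force: [0.8, -0.2, -5.0]
grip_width: 0.652
```

move_arm(
  rows=[
    [[0,0,1,0,-1],[0,0,2,0,-1],[0,0,2,0,-1]],
  ],
)

```text
time_s: 7.08
eef_pos: [491.8, -328.1, 28.9]
ee_rot: [-0.001, 0.999, -0.037, 0.003]
force: [0.6, -0.5, -4.6]
grip_width: 0.647
```

move_arm(
  rows=[
    [[0,0,1,0,-1],[0,0,2,0,-1],[0,0,2,0,-1]],
  ],
)

```text
time_s: 7.45
eef_pos: [491.9, -328.1, 27.5]
ee_rot: [-0.001, 0.999, -0.037, 0.003]
force: [-2.7, 2.1, 4.2]
grip_width: 0.646
```

move_arm(
  rows=[
    [[0,0,0,0,0.5],[0,0,0,0,0.8],[0,0,0,0,0.8],[0,0,-20,0,0.8],[0,0,-60,0,0.8],[0,0,-120,0,0.8],[0,0,-175,0,0.8]],
  ],
)

```text
time_s: 8.32
eef_pos: [490.7, -328.2, 204.6]
ee_rot: [-0.0, 0.999, -0.037, 0.003]
force: [0.9, -1.0, -0.3]
grip_width: 0.9
```

```bash
python3 - <<'E'
from h import *
w=eyes.capture("wrist"); cv2.imwrite("pics/w3.png",w["color"])
print(sense()["eef_pos"],tool([504,330,200],16))
E
```

```text
[ 492.45522681 -329.81891766  212.45709408] [[-37.2, -658.9, 7.3], 'jawyaw', np.float64(-4.2), 'roll', np.float64(-3.37), 'alt', np.float64(26.63), 'j6', np.float64(-0.72)]
```

View pics/w3.png

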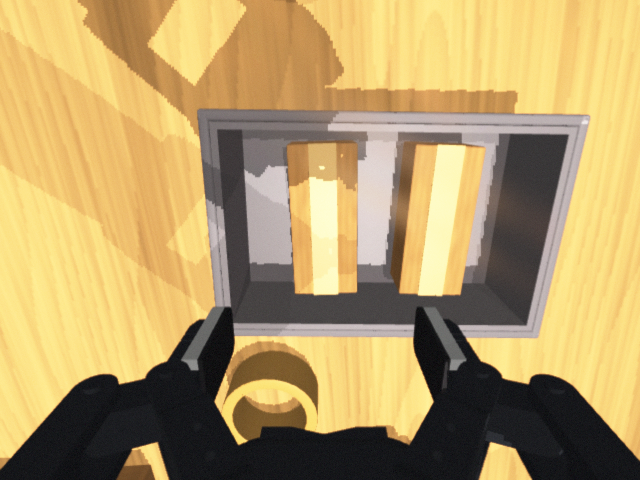

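Box A lies flat beside B (A at about (323,218), B (440,220)), both well inside the walls. I also measure the tote again, then go to the divider.

```bash
python3 - <<'E'
from h import *
w=eyes.capture("wrist")
P=plane(w,[(198,109),(589,115),(541,338),(218,334)],85);print("rim",P.round(1),P.mean(0), np.linalg.norm(P[1]-P[0]),np.linalg.norm(P[1]-P[2]))
for n,q in[("A",[(287,143),(357,141),(358,293),(295,295)]),("B",[(412,144),(485,148),(463,295),(401,294)])]:
  A=plane(w,q,50);print(n,A.round(1),A.mean(0))
E
```

```text
rim [[ 416.6 -235.6   85. ]
 [ 685.7 -259.2   85. ]
 [ 674.9 -440.1   85. ]
 [ 400.1 -412.7   85. ]] [ 544.33004207 -336.89249055   85.        ] 270.04174654026184 181.2236468801879
A [[ 471.5 -264.5   50. ]
 [ 527.3 -267.1   50. ]
 [ 522.4 -402.4   50. ]
 [ 464.4 -399.7   50. ]] [ 496.37561385 -333.41984974   50.        ]
B [[ 571.2 -272.7   50. ]
 [ 630.3 -280.3   50. ]
 [ 619.7 -412.4   50. ]
 [ 562.  -406.7   50. ]] [ 595.79836725 -343.03007327   50.        ]
```

move_arm(
  rows=[
    [[-3,-55,5,-0.3,1],[-6,-115,7,-0.6,1],[-10,-175,7,-0.9,1],[-14,-235,7,-1.2,1],[-17,-295,7,-1.5,1],[-20,-355,7,-1.8,1],[-24,-415,7,-2.1,1],[-28,-475,7,-2.5,1],[-31,-535,7,-2.8,1],[-34,-595,7,-3.1,1],[-36,-640,7,-3.4,1],[-37,-659,7,-3.4,1]],
  ],
)

```text
time_s: 9.93
eef_pos: [503.6, 332.1, 196.4]
ee_rot: [0.005, 0.99, 0.142, 0.006]
force: [-0.5, -0.4, -0.4]
grip_width: 1.001
```

```bash
python3 - <<'E'
from h import *
eyes.capture("wrist"); eyes.capture("wrist")
w=eyes.capture("wrist"); cv2.imwrite("pics/w4.png",w["color"])
print(sense()["eef_pos"],sense()["time_s"],tool([504,330,200],16))
E
```

```text
[504.1499619  329.732341   196.78709129] 10.075 [[-0.0, -0.3, -3.2], 'jawyaw', np.float64(16.2), 'roll', np.float64(0.03), 'alt', np.float64(-29.97), 'j6', np.float64(0.11)]
```

View pics/w4.png

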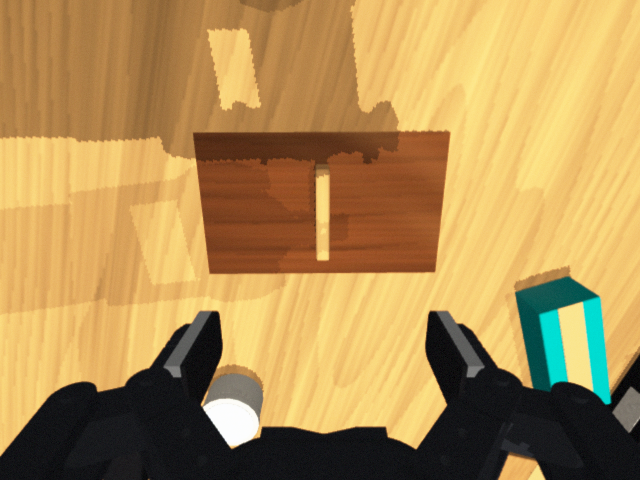

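```bash
python3 - <<'E'
from h import *
w=eyes.capture("wrist")
r=plane(w,[(316,166),(329,166),(329,260),(317,260)],39);print("rib",r.round(1),r.mean(0))
P=plane(w,[(193.5,132),(449,131),(434.5,271),(209.5,273)],5);print("plate",P.round(1),P.mean(0),[np.degrees(np.arctan2(*(b-a)[1::-1])) for a,b in [(P[0],P[1]),(P[3],P[2]),(P[3],P[0])]])
print(tool([*((r.mean(0)+P.mean(0))/2)[:2],17],16))
E
```

```text
rib [[488.2 372.1  39. ]
 [498.2 375.   39. ]
 [521.3 296.9  39. ]
 [511.2 294.   39. ]] [504.72209834 334.49375932  39.        ]
plate [[379.5 366.2   5. ]
 [592.2 428.7   5. ]
 [630.3 301.1   5. ]
 [416.5 238.    5. ]] [504.65035939 333.5065401    5.        ] [np.float64(16.378282572052374), np.float64(16.44904037083809), np.float64(106.09878317394194)]
[[-0.4, -6.7, 180.0], 'jawyaw', np.float64(16.1), 'roll', np.float64(0.02), 'alt', np.float64(-29.98), 'j6', np.float64(0.11)]
```

move_arm(
  rows=[
    [[0,-4,50,0.1,0.4],[0,-5,100,0.1,0],[0,-5,145,0,0],[0,-5,168,0,0],[0,-5,178,0,0],[0,-5,179,0,0],[0,-5,179,0,-0.5],[0,-5,179,0,-1],[0,-5,179,0,-1],[0,-5,179,0,-1],[0,-5,179,0,-1],[0,-5,179,0,-1]],
  ],
  squeeze=60,
)

```text
time_s: 11.62
eef_pos: [506.1, 332.6, 19.2]
ee_rot: [0.005, 0.99, 0.14, 0.007]
force: [1.4, -1.6, 6.3]
grip_width: 0.131
```

```bash
python3 - <<'E'
from h import *
s=sense();print(s["eef_pos"],s["force"],s["grip_width"])
E
```

```text
[506.0699123  332.5797393   19.24831899] [ 1.42655451 -1.6359267   6.31844438] 0.13140120575837863
```

move_arm(
  rows=[
    [[0,0,-8,0,-1],[0,0,-30,0,-1],[0,0,-80,0,-1],[0,0,-135,0,-1],[0,0,-190,0,-1],[0,0,-190,0,-1],[0,0,-190,0,-1]],
  ],
)

```text
time_s: 12.5
eef_pos: [502.4, 333.8, 208.1]
ee_rot: [0.005, 0.99, 0.14, 0.006]
force: [0.8, -0.5, -3.7]
grip_width: 0.128
```

```bash
python3 - <<'E'
from h import *
s=sense();print(s["eef_pos"],s["force"],s["grip_width"],tool([539.5,-333,215],-4.5))
E
```

```text
[502.4260627  333.79378173 208.05759956] [ 0.7844674  -0.46276804 -3.72688626] 0.12822085353435325 [[-149.7, 650.9, -0.9], 'jawyaw', np.float64(16.1), 'roll', np.float64(3.44), 'alt', np.float64(-26.56), 'j6', np.float64(0.12)]
```

move_arm(
  rows=[
    [[-12,50,0,0.2,-1],[-25,108,0,0.5,-1],[-38,166,0,0.8,-1],[-52,224,0,1.1,-1],[-65,282,0,1.4,-1],[-78,340,0,1.7,-1],[-92,398,0,2.0,-1],[-105,456,0,2.3,-1],[-118,514,0,2.6,-1],[-132,572,0,2.9,-1],[-143,620,0,3.2,-1],[-149,648,0,3.44,-1]],
  ],
)

```text
time_s: 14.0
eef_pos: [538.4, -332.1, 211.3]
ee_rot: [0.003, 0.999, -0.041, 0.005]
force: [0.2, -0.4, -2.1]
grip_width: 0.13
```

```bash
python3 - <<'E'
from h import *
for i in range(4): w=eyes.capture("wrist")
cv2.imwrite("pics/w5.png",w["color"])
s=sense();print(s["eef_pos"],s["force"],s["grip_width"],tool([539.5,-333,215],-4.5))
E
```

```text
[ 538.86517171 -329.64431412  212.03067905] [-0.38614875 -0.2343686  -2.9798741 ] 0.13146238148174139 [[0.9, 3.3, -2.9], 'jawyaw', np.float64(-4.5), 'roll', np.float64(-0.0), 'alt', np.float64(30.0), 'j6', np.float64(-0.66)]
```

View pics/w5.png

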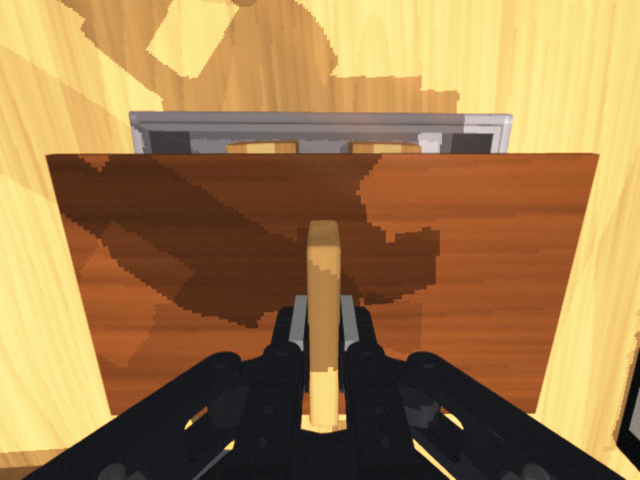

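```bash
python3 - <<'E'
from h import *
w=eyes.capture("wrist");s=sense();print(s["eef_pos"])
P=plane(w,[(48,155),(598,154),(537,414),(108,414)],s["eef_pos"][2]-14.5)
a=lambda p,q:np.degrees(np.arctan2(*(q-p)[1::-1]))
print("plate",P.round(1),P.mean(0),a(P[0],P[1]),a(P[3],P[2]),np.linalg.norm(P[1]-P[0]),np.linalg.norm(P[0]-P[3]))
T=plane(w,[(130,112.5),(512.5,115)],85);print("rim",T.round(1),a(*T),np.linalg.norm(T[1]-T[0]))
t=np.radians(-4.8);print("tote c",T.mean(0)[:2]-88*np.array([-np.sin(t),np.cos(t)]))
E
```

```text
[ 539.10892124 -329.12579146  212.59895493]
plate [[ 435.5 -252.1  198.1]
 [ 656.3 -269.4  198.1]
 [ 647.  -403.   198.1]
 [ 423.5 -382.7  198.1]] [ 540.58381795 -326.81818745  198.09895493] -4.47067453909831 -5.1874212643117055 221.42296884844387 131.15839647594265
rim [[ 416.5 -233.3   85. ]
 [ 677.9 -255.5   85. ]] -4.854546256454834 262.3006273813821
tote c [ 539.84962942 -332.05205934]
```

move_arm(
  rows=[
    [[0,3,30,0,-1],[0,4.5,70,0,-1],[0,4.5,100,0,-1],[0,4.5,118,0,-1],[0,4.5,128,0,-1],[0,4.5,134,0,-1],[0,4.5,138,0,-1],[0,4.5,138,0,-1]],
  ],
)

```text
time_s: 15.25
eef_pos: [540.5, -334.5, 74.9]
ee_rot: [0.003, 0.999, -0.039, 0.006]
force: [0.4, 0.3, -3.3]
grip_width: 0.127
```

move_arm(
  rows=[
    [[0,0,1,0,-1],[0,0,2,0,-1],[0,0,2,0,-1]],
  ],
)

```text
time_s: 15.62
eef_pos: [540.5, -334.6, 72.9]
ee_rot: [0.003, 0.999, -0.039, 0.006]
force: [0.0, 0.2, -2.3]
grip_width: 0.128
```

move_arm(
  rows=[
    [[0,0,1,0,-1],[0,0,2,0,-1],[0,0,2,0,-1]],
  ],
)

```text
time_s: 16.0
eef_pos: [540.5, -334.5, 70.8]
ee_rot: [0.003, 0.999, -0.039, 0.006]
force: [0.6, 0.7, -3.3]
grip_width: 0.125
```

move_arm(
  rows=[
    [[0,0,0.7,0,-1],[0,0,1.3,0,-1],[0,0,1.3,0,-1]],
  ],
)

```text
time_s: 16.38
eef_pos: [540.6, -334.6, 69.8]
ee_rot: [0.003, 0.999, -0.039, 0.006]
force: [0.4, 1.5, 0.7]
grip_width: 0.129
```

Touching. Release and rise.

move_arm(
  rows=[
    [[0,0,0.5,0,-1],[0,0,0.5,0,-0.4],[0,0,0.5,0,-0.2],[0,0,0.5,0,-0.2],[0,0,-15,0,-0.2],[0,0,-50,0,0],[0,0,-100,0,0.5],[0,0,-145,0,0.9],[0,0,-145,0,0.9],[0,0,-145,0,0.9]],
  ],
)

```text
time_s: 17.62
eef_pos: [538.6, -333.4, 214.6]
ee_rot: [0.003, 0.999, -0.039, 0.006]
force: [-0.2, 0.5, -0.1]
grip_width: 0.951
```

```bash
python3 - <<'E'
from h import *
w=eyes.capture("wrist"); cv2.imwrite("pics/w6.png",w["color"])
print(sense()["eef_pos"],sense()["force"])
t=eyes.capture("top")
print(tool([640,-97,200],90))
E
```

```text
[ 538.48117628 -333.33680471  213.8726686 ] [-0.77074881  0.18227673  0.13807383]
[[82.7, -243.6, 13.5], 'jawyaw', np.float64(-4.5), 'roll', np.float64(14.26), 'alt', np.float64(-15.74), 'j6', np.float64(-0.66)]
```

View pics/w6.png

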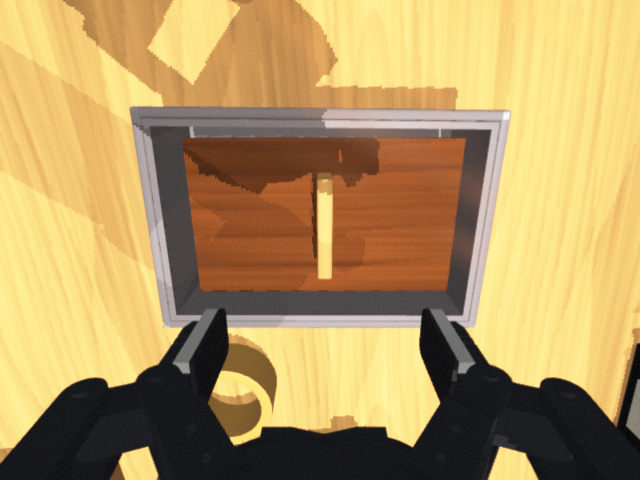

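Divider lies flat inside the tote, rib up at (324,226), even margin all around. Next the short box.

move_arm(
  rows=[
    [[8,-24,3,1.6,1],[18,-52,6,3.2,1],[28,-84,9,4.8,1],[38,-112,12,6.4,1],[48,-140,13,8.0,1],[58,-168,13,9.6,1],[68,-198,13,11.2,1],[78,-228,13,12.8,1],[83,-244,13,14.4,1],[83,-244,13,15.4,1],[83,-244,13,15.4,1],[83,-244,13,15.4,1]],
  ],
)

```text
time_s: 19.23
eef_pos: [640.2, -96.8, 199.9]
ee_rot: [0.002, -0.664, 0.748, -0.005]
force: [-0.4, 0.4, 0.4]
grip_width: 0.999
```

```bash
python3 - <<'E'
from h import *
for i in range(2): w=eyes.capture("wrist")
cv2.imwrite("pics/w7.png",w["color"])
s=sense();print(s["eef_pos"],s["joints"][5],s["time_s"],tool([640,-97,200],83))
E
```

```text
[640.24813892 -96.82033063 200.23256237] 1.359889099653932 19.325 [[0.2, 0.2, 0.2], 'jawyaw', np.float64(-96.8), 'roll', np.float64(0.03), 'alt', np.float64(-29.97), 'j6', np.float64(1.36)]
```

View pics/w7.png

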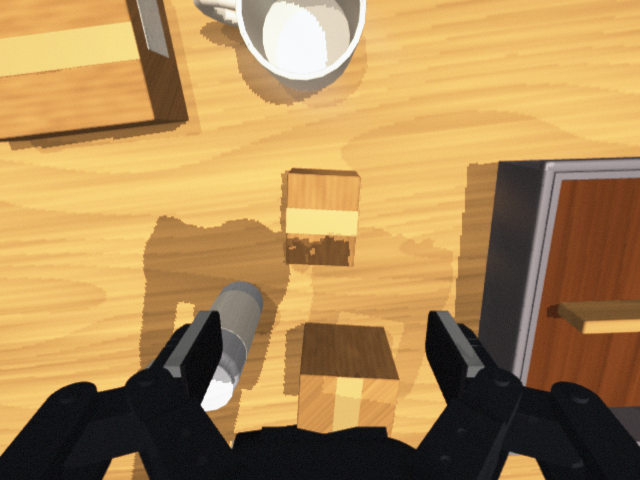

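```bash
python3 - <<'E'
from h import *
w=eyes.capture("wrist")
P=plane(w,[(287,173),(359,178),(352,266),(286,264)],40)
a=lambda p,q:np.degrees(np.arctan2(*(q-p)[1::-1]))
print(P.round(1),P.mean(0),a(P[3],P[0]),a(P[2],P[1]),[np.linalg.norm(P[i]-P[i-1]).round(1) for i in range(4)])
print(tool([*P.mean(0)[:2],18],83))
E
```

```text
[[ 687.   -73.1   40. ]
 [ 676.  -131.    40. ]
 [ 599.3 -118.1   40. ]
 [ 608.2  -60.3   40. ]] [642.62548614 -95.63019204  40.        ] -9.245517881645656 -9.621860369263914 [np.float64(79.8), np.float64(59.0), np.float64(77.7), np.float64(58.4)]
[[-2.2, -0.2, 182.3], 'jawyaw', np.float64(-96.8), 'roll', np.float64(0.03), 'alt', np.float64(-29.97), 'j6', np.float64(1.36)]
```

move_arm(
  rows=[
    [[-1,-1,50,0.4,1],[-1.5,-2,100,0.4,1],[-1.5,-2,145,0.4,1],[-1.5,-2,170,0.4,1],[-1.5,-2,180,0.4,1],[-1.5,-2,180,0.4,1],[-1.5,-2,180,0.4,-1],[-1.5,-2,180,0.4,-1],[-1.5,-2,180,0.4,-1],[-1.5,-2,180,0.4,-1],[-1.5,-2,180,0.4,-1],[-1.5,-2,180,0.4,-1]],
  ],
  squeeze=30,
)

```text
time_s: 20.88
eef_pos: [645.0, -96.7, 21.8]
ee_rot: [0.003, -0.648, 0.762, -0.006]
force: [-0.9, 0.5, 6.2]
grip_width: 0.698
```

move_arm(
  rows=[
    [[0,0,-8,0,-1],[0,0,-30,0,-1],[0,0,-80,0,-1],[0,0,-135,0,-1],[0,0,-180,0,-1],[0,0,-180,0,-1],[0,0,-180,0,-1]],
  ],
)

```text
time_s: 21.75
eef_pos: [642.2, -95.5, 200.6]
ee_rot: [0.002, -0.648, 0.762, -0.005]
force: [-0.6, -0.9, -2.8]
grip_width: 0.693
```

```bash
python3 - <<'E'
from h import *
s=sense();print(s["eef_pos"],s["force"],s["grip_width"])
t=np.radians(-4.8);u=np.array([np.cos(t),np.sin(t)])
for k in(59,-59): print(tool([*(np.array([540.5,-333])+k*u),200],85.2))
E
```

```text
[642.17088748 -95.4654281  200.60141847] [-0.55575358 -0.89571328 -2.84069726] 0.6932661717769716
[[246.2, 3.5, 1.4], 'jawyaw', np.float64(-99.2), 'roll', np.float64(-0.74), 'alt', np.float64(29.26), 'j6', np.float64(1.4)]
[[255.3, 121.1, 0.1], 'jawyaw', np.float64(-99.2), 'roll', np.float64(-0.74), 'alt', np.float64(29.26), 'j6', np.float64(1.4)]
```

move_arm(
  rows=[
    [[35,0,0,-0.1,-1],[75,1,0,-0.2,-1],[115,2,0,-0.4,-1],[155,2,0,-0.5,-1],[195,3,0,-0.6,-1],[230,3,0,-0.74,-1],[246,3,0,-0.74,-1],[246,3,0,-0.74,-1],[246,3,0,-0.74,-1]],
  ],
)

```text
time_s: 22.88
eef_pos: [600.1, -336.4, 201.1]
ee_rot: [0.002, -0.677, 0.736, -0.005]
force: [-0.0, 0.7, -1.5]
grip_width: 0.699
```

```bash
python3 - <<'E'
from h import *
s=sense();print(s["eef_pos"],s["force"],s["grip_width"])
t=np.radians(-4.8);u=np.array([np.cos(t),np.sin(t)])
print(tool([*(np.array([540.5,-333])+60*u),77],85.2))
E
```

```text
[ 600.13678354 -336.38591329  201.07338425] [-0.02994972  0.70655973 -1.46674634] 0.6987824323299764
[[1.2, 1.0, 124.1], 'jawyaw', np.float64(-94.7), 'roll', np.float64(0.01), 'alt', np.float64(-29.99), 'j6', np.float64(0.97)]
```

move_arm(
  rows=[
    [[1,0,40,0,-1],[1,0,80,0,-1],[1,0,105,0,-1],[1,0,115,0,-1],[1,0,119,0,-1],[1,0,119,0,-1],[1,0,119,0,-1]],
  ],
)

```text
time_s: 23.75
eef_pos: [601.6, -338.1, 83.2]
ee_rot: [0.002, -0.677, 0.736, -0.006]
force: [0.7, 0.8, -1.9]
grip_width: 0.693
```

move_arm(
  rows=[
    [[0,0,1,0,-1],[0,0,2,0,-1],[0,0,2,0,-1]],
  ],
)

```text
time_s: 24.12
eef_pos: [601.6, -338.1, 81.1]
ee_rot: [0.002, -0.677, 0.736, -0.006]
force: [0.2, -0.1, -2.1]
grip_width: 0.695
```

move_arm(
  rows=[
    [[0,0,0.7,0,-1],[0,0,1.2,0,-1],[0,0,1.2,0,-1]],
  ],
)

```text
time_s: 24.5
eef_pos: [601.6, -338.1, 79.8]
ee_rot: [0.002, -0.677, 0.736, -0.006]
force: [-0.4, 0.1, -1.6]
grip_width: 0.7
```

move_arm(
  rows=[
    [[0,0,0.7,0,-1],[0,0,1.2,0,-1],[0,0,1.2,0,-1]],
  ],
)

```text
time_s: 24.88
eef_pos: [601.6, -338.1, 78.5]
ee_rot: [0.002, -0.677, 0.736, -0.006]
force: [0.4, -0.6, -1.2]
grip_width: 0.696
```

move_arm(
  rows=[
    [[0,0,0.7,0,-1],[0,0,1.2,0,-1],[0,0,1.2,0,-1]],
  ],
)

```text
time_s: 25.25
eef_pos: [601.6, -338.0, 77.3]
ee_rot: [0.002, -0.677, 0.736, -0.006]
force: [-0.2, 0.1, -1.6]
grip_width: 0.698
```

move_arm(
  rows=[
    [[0,0,0.7,0,-1],[0,0,1.2,0,-1],[0,0,1.2,0,-1]],
  ],
)

```text
time_s: 25.62
eef_pos: [601.7, -338.1, 76.8]
ee_rot: [0.002, -0.677, 0.736, -0.006]
force: [-3.0, 1.5, 5.2]
grip_width: 0.698
```

move_arm(
  rows=[
    [[0,0,0.5,0,-1],[0,0,0.8,0,-1],[0,0,0.8,0,-1]],
  ],
)

```text
time_s: 26.0
eef_pos: [601.8, -338.2, 76.8]
ee_rot: [0.002, -0.677, 0.736, -0.006]
force: [-3.8, 2.3, 8.0]
grip_width: 0.698
```

move_arm(
  rows=[
    [[0,0,0,0,0.4],[0,0,0,0,0.7],[0,0,0,0,0.7],[0,0,-15,0,0.7],[0,0,-60,0,0.7],[0,0,-120,0,0.9],[0,0,-125,0,1],[0,0,-125,0,1]],
  ],
)

```text
time_s: 27.0
eef_pos: [600.3, -337.5, 202.3]
ee_rot: [0.002, -0.677, 0.736, -0.006]
force: [-0.0, 0.1, -1.1]
grip_width: 0.999
```

```bash
python3 - <<'E'
from h import *
s=sense();print(s["eef_pos"],s["force"],s["grip_width"])
print(tool([471,91,200],85.2))
E
```

```text
[ 600.26282486 -337.45226454  202.25910891] [-0.00884174  0.06969284 -1.14145617] 0.9985408234894879
[[-416.4, 164.0, -2.0], 'jawyaw', np.float64(-94.7), 'roll', np.float64(0.01), 'alt', np.float64(-29.99), 'j6', np.float64(0.97)]
```

move_arm(
  rows=[
    [[-40,16,0,0,1],[-85,34,0,0,1],[-130,51,0,0,1],[-175,69,0,0,1],[-220,87,0,0,1],[-265,104,0,0,1],[-310,122,0,0,1],[-350,138,0,0,1],[-390,154,0,0,1],[-416,164,0,0,1],[-416,164,0,0,1],[-416,164,0,0,1]],
  ],
)

```text
time_s: 28.5
eef_pos: [471.0, 90.1, 197.4]
ee_rot: [0.002, -0.677, 0.736, -0.006]
force: [0.2, -0.3, 0.4]
grip_width: 1.003
```

```bash
python3 - <<'E'
from h import *
w=eyes.capture("wrist"); im=w["color"]; cv2.imwrite("pics/w8.png",im)
hsv=cv2.cvtColor(im,cv2.COLOR_BGR2HSV); m=((hsv[...,1]<45)&(hsv[...,2]>120)).astype(np.uint8)
px=proj(w,[[471,91,40]])[0]; print("expect",px)
for c in cv2.findContours(m,0,1)[0]:
    if cv2.contourArea(c)>600:
        e=cv2.fitEllipse(c); p=plane(w,[e[0]],40)[0]; print(cv2.contourArea(c),np.round(e[0],1),np.round(e[1],1),p.round(1))
        q=plane(w,c[:,0],40); print("  extent",q.min(0).round(1),q.max(0).round(1))
s=sense();print(s["eef_pos"],s["time_s"])
E
```

```text
expect [321.2804935  225.72988601]
4163.5 [317.7 221.8] [72.6 73.3] [474.7  93.7  40. ]
  extent [441.7  62.9  40. ] [507.1 125.   40. ]
6546.5 [473.1  96. ] [ 83.2 106.8] [563.2 -32.5  40. ]
  extent [531.3 -70.6  40. ] [592.7  10.   40. ]
[471.14795527  89.83703596 197.53440172] 28.55
```

move_arm(
  rows=[
    [[-3,-2,50,0,1],[-4,-3,100,0,1],[-4,-3,145,0,1],[-4,-3,168,0,1],[-4,-3,177,0,1],[-4,-3,177,0,1],[-4,-3,177,0,-1],[-4,-3,177,0,-1],[-4,-3,177,0,-1],[-4,-3,177,0,-1],[-4,-3,177,0,-1],[-4,-3,177,0,-1]],
  ],
  squeeze=30,
)

```text
time_s: 30.05
eef_pos: [477.1, 92.3, 21.8]
ee_rot: [0.003, -0.677, 0.736, -0.007]
force: [-2.0, -0.7, 7.1]
grip_width: 0.733
```

move_arm(
  rows=[
    [[0,0,-8,0,-1],[0,0,-30,0,-1],[0,0,-80,0,-1],[0,0,-135,0,-1],[0,0,-185,0,-1],[0,0,-185,0,-1],[0,0,-185,0,-1]],
  ],
)

```text
time_s: 30.92
eef_pos: [474.1, 93.6, 206.4]
ee_rot: [0.002, -0.677, 0.736, -0.007]
force: [0.1, 0.1, -2.1]
grip_width: 0.733
```

```bash
python3 - <<'E'
from h import *
w=eyes.capture("wrist"); cv2.imwrite("pics/w9.png",w["color"])
s=sense();print(s["eef_pos"],s["force"],s["grip_width"])
t=np.radians(-4.8);u=np.array([np.cos(t),np.sin(t)])
print(tool([*(np.array([540.5,-333])-58*u),206],85.2))
E
```

```text
[473.96414909  93.57295541 205.84208008] [ 0.56033605 -0.35175276 -1.6148449 ] 0.7338000919797056
[[419.5, -43.7, 2.7], 'jawyaw', np.float64(-94.8), 'roll', np.float64(0.01), 'alt', np.float64(-29.99), 'j6', np.float64(1.61)]
```

move_arm(
  rows=[
    [[40,-4,0,0,-1],[85,-9,0,0,-1],[130,-13,0,0,-1],[175,-18,0,0,-1],[220,-23,0,0,-1],[265,-28,0,0,-1],[310,-32,0,0,-1],[355,-37,0,0,-1],[395,-41,0,0,-1],[420,-44,0,0,-1],[420,-44,0,0,-1],[420,-44,0,0,-1]],
  ],
)

```text
time_s: 32.48
eef_pos: [482.8, -327.7, 207.7]
ee_rot: [0.002, -0.677, 0.736, -0.005]
force: [-0.2, 0.0, -1.0]
grip_width: 0.735
```

```bash
python3 - <<'E'
from h import *
w=eyes.capture("wrist"); cv2.imwrite("pics/w10.png",w["color"])
s=sense();print(s["eef_pos"],s["force"],s["grip_width"])
t=np.radians(-4.8);u=np.array([np.cos(t),np.sin(t)])
print(tool([*(np.array([540.5,-333])-58*u),77],85.2))
E
```

```text
[ 482.92750771 -327.59646799  208.1154576 ] [ 0.00930743  0.02510991 -1.60791757] 0.7342452239443067
[[-0.0, 1.6, 131.1], 'jawyaw', np.float64(-94.7), 'roll', np.float64(0.01), 'alt', np.float64(-29.99), 'j6', np.float64(0.85)]
```

View pics/w10.png

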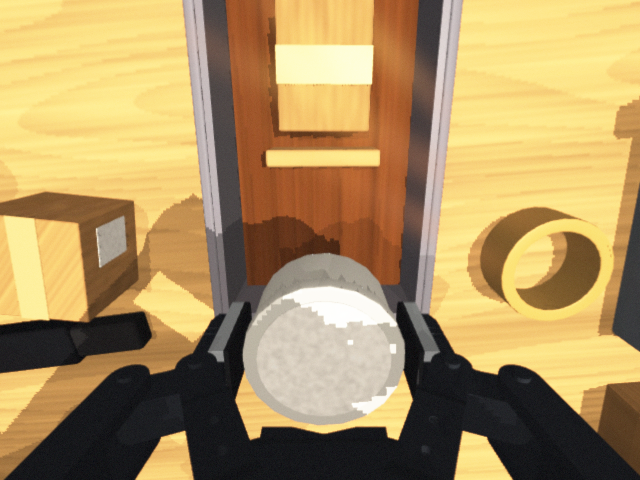

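The short box stands beyond the rib (322,65), the rib is at (322,158), and the tub is held level over the empty half. Lowering.

move_arm(
  rows=[
    [[0,0,40,0,-1],[0,0,80,0,-1],[0,0,110,0,-1],[0,0,122,0,-1],[0,0,127,0,-1],[0,0,127,0,-1],[0,0,127,0,-1]],
  ],
)

```text
time_s: 33.4
eef_pos: [484.6, -328.5, 82.1]
ee_rot: [0.002, -0.677, 0.736, -0.006]
force: [-0.2, -0.4, -0.8]
grip_width: 0.733
```

move_arm(
  rows=[
    [[0,0,1,0,-1],[0,0,2,0,-1],[0,0,2,0,-1]],
  ],
)

```text
time_s: 33.78
eef_pos: [484.6, -328.6, 80.1]
ee_rot: [0.002, -0.677, 0.736, -0.006]
force: [0.2, 0.9, -1.5]
grip_width: 0.734
```

move_arm(
  rows=[
    [[0,0,0.7,0,-1],[0,0,1.2,0,-1],[0,0,1.2,0,-1]],
  ],
)

```text
time_s: 34.15
eef_pos: [484.6, -328.5, 78.9]
ee_rot: [0.002, -0.677, 0.736, -0.006]
force: [-0.9, -0.3, -1.4]
grip_width: 0.733
```

move_arm(
  rows=[
    [[0,0,0.7,0,-1],[0,0,1.2,0,-1],[0,0,1.2,0,-1]],
  ],
)

```text
time_s: 34.52
eef_pos: [484.6, -328.5, 77.6]
ee_rot: [0.002, -0.677, 0.736, -0.006]
force: [0.8, -0.5, -1.3]
grip_width: 0.733
```

move_arm(
  rows=[
    [[0,0,0.7,0,-1],[0,0,1.2,0,-1],[0,0,1.2,0,-1]],
  ],
)

```text
time_s: 34.9
eef_pos: [484.7, -328.6, 76.9]
ee_rot: [0.002, -0.677, 0.736, -0.006]
force: [-2.4, 1.5, 5.0]
grip_width: 0.738
```

move_arm(
  rows=[
    [[0,0,0,0,0.6],[0,0,0,0,0.9],[0,0,0,0,0.9],[0,0,-15,0,0.9],[0,0,-60,0,0.9],[0,0,-115,0,1],[-30,0,-150,0,1],[-90,0,-150,0,1],[-150,0,-150,0,1],[-200,0,-150,0,1],[-200,0,-150,0,1]],
  ],
)

```text
time_s: 36.28
eef_pos: [499.5, -125.6, 227.1]
ee_rot: [0.003, -0.679, 0.734, -0.007]
force: [-0.6, -0.1, -0.4]
grip_width: 0.998
```

```bash
python3 - <<'E'
from h import *
a=eyes.capture("top")["color"][195:305,190:460]; b=eyes.capture("scene")["color"][100:400,100:460]
a=cv2.resize(a,(720,293),interpolation=cv2.INTER_CUBIC); b=cv2.resize(b,None,fx=1,fy=1)
b=np.hstack([b,cv2.resize(b[40:150,40:190],(360,264))[:264].copy() if False else cv2.copyMakeBorder(cv2.resize(b[40:150,40:190],(360,264),interpolation=cv2.INTER_CUBIC),0,36,0,0,0)])
cv2.imwrite("pics/final.png",np.vstack([a,b])); print(sense()["eef_pos"],sense()["time_s"])
E
```

```text
[ 499.47138218 -128.41838884  226.60796052] 36.375
```

View pics/final.png

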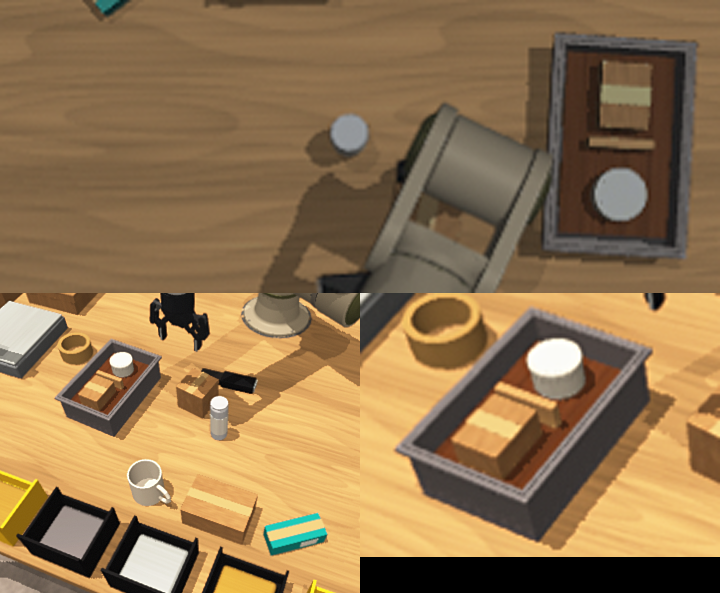

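The short box (top view (626,95)) and the tub (620,195) stand upright on the flat divider, on either side of the rib (621,144). The bystanders in view are undisturbed and the arm is clear, so I hand it in.

```bash
python3 -c "
from rig import ctrl; print(ctrl.finish_job())"
```

```text
the job is handed in; nothing more can be done
None
```

The tote is packed in the order you asked, and I handed the job in at about 36 s of the 72 s allowed.

- **Long box:** it lies flat on the tote floor beside the one already there, with about 40 mm between them.
- **Divider:** it is flat on both boxes, rib up and roughly centred between the walls.
- **Short box and tub:** both stand upright on the divider, the short box on the +x side of the rib and the tub on the other.

I lowered each item in small steps until the wrist force showed contact, then opened the gripper. The contact forces I read stayed at or below about 8 N.

The last top and scene pictures show all the layers inside the tote and the gripper clear of everything. The spray can, mug, big box, turquoise box, cube box, scanner and tape stand where they were. The stretch film roll was outside the final crops, so I did not recheck it.

No check failed. My estimates of the tote centre differed by up to about 5 mm between views. I aimed at a centre between the better ones, and the picture taken after placing showed even margins around the divider.

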